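# Refill the tin dispenser on the buffet table

## Robot

A 7-joint arm with a two-finger parallel gripper is mounted at the origin on the work surface. World frame = base frame: x ahead of the robot, y to its left, z up, the work surface at z = 0. Lengths are in m, angles in rad, forces in N, time in s.
With the tool pointing down it reaches from about 0.375 to 0.925 m from the base axis. Payload 3.1 kg.
Tool frame: the origin (TCP) lies midway between the tips of the shut fingers; the grasp point (between the pads) lies 19 mm behind it; z points along the fingers, y is the direction in which the jaws open and shut (so a half turn about z gives the same grasp; the last joint's range is limited). The gripper opens to 85 mm and grips with 20 to 120 N. Pads are 22 mm wide; open, the fingers measure 114 mm over their backs; the gripper's body (76 mm by 85 mm) begins 54 mm behind the grasp point. The pads swing forward as they close: fully open they stand 13 mm farther back than shut.
Start: joints at [1.008, 0.383, 0.044, 1.598, -0.018, 1.161, -0.05], TCP at [0.291, -0.581, 0.231] pointing down, gripper open.
Joint ranges: [-2.61, 2.61], [-0.41, 2.15], [-1.48, 1.57], [0, 2.5], [-1.57, 4.71], [0.05, 1.97], [-2.85, 2.85]. Speed limits (rad/s): [2.79, 2.79, 3.14, 3.14, 3.14, 3.14, 3.14].

## Interface

Orientations are given as a unit quaternion [x, y, z, w].
In Python, from bench import monitor, get_image, manip gives the robot as it stands.
- The arm moves only by the tool servo_tool, never from a script. Its argument "moves" is a list that holds one entry, the list of rows, each a list of 7 numbers: the turn, a rotation vector about the tool's x, y, z in degrees, then the shift along the tool's x, y, z in m, then the opening in per cent of the stroke, from 0 (shut) to 100 (fully open). In form: [[[ax, ay, az, dx, dy, dz, claw], ...]]. A call has 1 to 12 rows; each row is the pose to reach, as a shift and turn from the pose commanded when the call began, along the tool's axes at that moment; what a row does not reach only later rows make up. A row lasts 1/10 s, in which the tool goes at most 50 mm and 8.59 degrees, less where a joint would pass 70% of its speed; a pose out of reach is approached as far as the arm can. A call with a gripper value outside its range is refused whole. The fingers move at their own pace and stop on an object; "squeeze" is the grip in N (left out, the last holds). Time passes only in rows, so rows that repeat a pose let the fingers close. It gives the time, the measured TCP pose, the force and the opening at its end, in the units of the state.
- monitor.sense(): the state, without advancing time (a new reading comes with each control period).
- get_image(name): name is "side" or "top"; returns a dict with "pixels" (420x560x3 uint8, red, green, blue), "depth" (420x560 float32, m along the optical axis (not along the pixel's ray), 0 where there is no reading), "fx", "fy", "cx", "cy" (pixels), "R" (3x3) and "t" (3): a world point X has camera coordinates R X + t. Camera axes: x right, y down, z forward; pixel columns grow to the right and rows downward; lengths in m; the calibration is good to about 2 mm. A picture is of the moment at which its call begins.
- manip.sign_off(): hands the job in, once; it reports no verdict.
The state is a dict: "clock": time; "q": joint angles; "joint_velocities": joint speeds; "joint_efforts": joint torques, N m; "tool_pos": TCP position; "eef_rot": TCP orientation; "contact_force": force on the tool from outside, world axes, zero at the start; "wrist_torque": the same for the moment, N m; "width": finger opening in m.
Only numpy, scipy, OpenCV 4.12 (cv2) and the standard library are available. Lean on these libraries where they do the work, as an engineer would, in place of code of your own. Each camera call takes 0.05 s, during which the arm holds its last target.

## Task

Fill up the tin dispenser on the table: its tube holds one small tin already, so load the other three small tins of the same size through the flared mouth at the top, one after another, lids up, until all four lie flat on each other in the tube and the last one is down inside it. Leave the flat fish tin, the jam jar and the ramekin standing where they are.

Things in the scene. Friction and masses are not known exactly. Their poses are not given: they have to be found in the camera images.
- tin_1: Small round food tin, bare steel with a plain paper band and a pull tab on the lid, 52 mm diameter, 38 mm tall, 70 to 120 g. Origin: centre of its underside; z points up through the lid. Stands on the table.
- tin_2: Another of the same small tins, 52 mm diameter, 38 mm tall, standing on the table; origin: centre of its underside, z up through the lid.
- tin_3: Another of the same small tins, 52 mm diameter, 38 mm tall, standing on the table; origin: centre of its underside, z up through the lid.
- tin_inside: The same kind of small tin, already at the bottom of the dispenser's tube, seen through the outlet; origin: centre of its underside. It stays there.
- dispenser: Gravity tin dispenser of sheet steel, screwed to the table and immovable: a base plate 150 x 120 mm and 10 mm thick carries an upright tube (bore 57 mm, wall 2.5 mm, top 180 mm above the table) on a rear spine. It has a sight slot about 30 mm wide down the front and an outlet 48 mm high at the foot of the front with a 6 mm lip. Origin: on the tube's axis at the table's surface; -x points out through the outlet, z up. The front faces roughly away from the robot.
- tube_mouth (a point): Centre of the tube's mouth, on its axis, level with the top edge of the flare, 180 mm above the table. The flare is 74 mm across inside (79 mm outside) at this level and narrows over 12 mm to the 57 mm bore, so a tin let go with its underside 15 mm or more below this point is in the straight bore and slides down on its own. Fingers do not fit beside a tin in the bore, so hold a tin by the upper part of its height.
- tube_floor (a point): Centre of the tube's floor, on its axis, 10 mm above the table, where the lowest tin rests. Four tins stacked reach 152 mm above it; the straight bore ends 158 mm above it. z up.
- fish_tin: Bystander: wider and flatter tin, 66 mm diameter, 22 mm tall, bare steel with a paper band; does not fit the tube. Origin: centre of its underside.
- jam_jar: Bystander: small glass jar, 44 mm diameter, 56 mm tall, with a metal cap. Origin: centre of its underside.
- ramekin: Bystander: white ceramic ramekin, 70 mm across, 40 mm tall, open on top. Origin: centre of its underside.
There are look-alikes about, which are no part of the job. Leave any blue look-alike of the tin_2 alone.

How it is judged:
By the outcome, as a careful person would: the job done as asked, in the order asked, and still so for the second after the job is handed in, with the robot touching nothing.
It also fails if it takes over 64 s, if anything falls off the work surface, if the arm or the gripper's body presses on something with over 40 N, if the wrist force passes 120 N, or if a joint passes its speed limit or range.

## Working session

There is one attempt and no reset: what is moved stays moved. The work goes in short steps, Python scripts to look and compute and a tool call to move; the robot and the scene stay as the last step left them, time stands still between calls to the robot, and variables do not carry over. Pictures are saved under pics/ and viewed, and the job is handed in when it is done.

Besides the shell and the picture viewer there is one more tool, called after "Call:" by a JSON object that holds its "op" and its "data", one argument or row to a line. servo_tool: Moves the arm, as the interface text tells. Its arguments: {"type":"object","properties":{"moves":{"type":"array","items":{"type":"array","items":{"type":"array","items":{"type":"number"}}}},"squeeze":{"type":"number"}},"required":["moves"]}

```bash
ls; mkdir -p pics; cat > h.py <<'E'
import numpy as np, cv2
from bench import monitor, get_image, manip
def save(n,f):
    im=get_image(n); cv2.imwrite('pics/'+f,im['pixels'][:,:,::-1]); np.savez('pics/'+f[:-4]+'.npz',**im); return im
def pts(im):
    h,w=im['depth'].shape; u,v=np.meshgrid(np.arange(w),np.arange(h)); d=im['depth']
    c=np.stack([(u-im['cx'])/im['fx']*d,(v-im['cy'])/im['fy']*d,d],-1)
    return (c-im['t'])@im['R']
def ray(im,u,v,z):
    d=np.array([(u-im['cx'])/im['fx'],(v-im['cy'])/im['fy'],1])@im['R']; o=-im['R'].T@im['t']
    return o+d*(z-o[2])/d[2]
def proj(im,X):
    c=im['R']@np.array(X)+im['t']; return c[0]/c[2]*im['fx']+im['cx'],c[1]/c[2]*im['fy']+im['cy']
E
python3 - <<'E'
from h import *
for n in('top','side'):
    im=save(n,n+'0.png'); print(n,im['fx'],-im['R'].T@im['t'],im['R'].round(3).tolist())
s=monitor.sense(); print({k:np.round(v,3).tolist() for k,v in s.items()})
E
```

```text
pics
top 508.3406206367599 [ 0.33714574 -0.07272883  1.29066591] [[0.023, -1.0, 0.002], [-0.986, -0.023, -0.168], [0.168, 0.002, -0.986]]
side 493.48764579538494 [0.01063927 0.53676309 0.75163024] [[-0.756, -0.655, 0.004], [-0.409, 0.469, -0.783], [0.511, -0.593, -0.622]]
{'clock': 0.1, 'q': [1.008, 0.384, 0.044, 1.599, -0.018, 1.161, -0.05], 'joint_velocities': [0.0, -0.002, 0.001, -0.004, 0.002, -0.001, -0.0], 'joint_efforts': [0.002, -43.473, 1.029, -25.045, 0.011, 0.005, -0.0], 'tool_pos': [0.291, -0.58, 0.23], 'eef_rot': [0.973, 0.23, -0.0, -0.001], 'contact_force': [-0.221, 0.2, 0.758], 'wrist_torque': [0.013, 0.042, -0.023], 'width': 0.085}
```

View pics/top0.png

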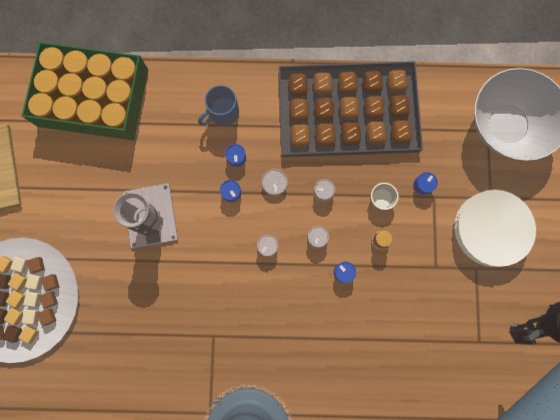

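View pics/side0.png

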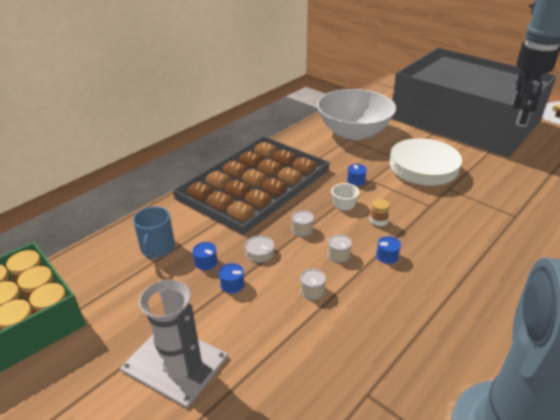

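Top view, candidates: steel tins at (324,190), (318,237) and (267,245). The look-alikes are the wider, flat fish tin at (275,182) and blue tins at (235,155), (231,191), (427,183) and (345,272). The ramekin is at (384,197), the jar at (383,239) and the dispenser mouth at about (134,211). I'll measure heights and diameters, then check a close crop.

```bash
python3 - <<'E'
from h import *
im=dict(np.load('pics/top0.npz')); P=pts(im); si=dict(np.load('pics/side0.npz')); PS=pts(si)
print('table z', np.median(P[260:300,180:260,2]))
for n,(u,v) in dict(A=(324,190),B=(318,237),C=(267,245),fish=(275,182),ram=(384,197),jar=(383,239),b1=(235,155),b2=(231,191),b3=(427,183),b4=(345,272)).items():
    w=P[v-22:v+23,u-22:u+23]; hh=np.median(w[20:25,20:25,2])
    if n=='ram': hh=0.04
    m=((abs(w[...,2]-hh)<.006)).astype(np.uint8)
    k,l,st,ce=cv2.connectedComponentsWithStats(m); i=1+np.argmax(st[1:,4]); mm=(l==i)
    c=cv2.findContours(mm.astype(np.uint8),0,2)[0][0]; (x,y),r=cv2.minEnclosingCircle(c)
    x+=u-22;y+=v-22; X=ray(im,x,y,hh)
    # side
    q=PS[(np.hypot(PS[...,0]-X[0],PS[...,1]-X[1])<.045)&(abs(PS[...,2]-hh)<.005)]
    print(n,'px',round(x,1),round(y,1),'h',hh.round(4),'X',X.round(4),'area diam',round(2*np.sqrt(mm.sum()/np.pi)/im['fx']*(1.29-hh)/.986,4),'med',np.median(w[mm],0).round(4),'side',q.mean(0).round(4),(np.ptp(q,axis=0)).round(3),np.hypot(*X[:2]).round(3))
# dispenser
for nm,Q in(('top',P),('side',PS)):
    m=(Q[...,2]>.172)&(Q[...,2]<.19)&(Q[...,1]>.1)&(Q[...,1]<.32)&(Q[...,0]>.3)&(Q[...,0]<.6)
    q=Q[m]; print(nm,len(q),q.min(0),q.max(0))
    if len(q)>5:
        A=np.c_[2*q[:,:2],np.ones(len(q))]; s=np.linalg.lstsq(A,(q[:,:2]**2).sum(1),rcond=None)[0]; print('c',s[:2],'r',np.sqrt(s[2]+s[0]**2+s[1]**2))
a=cv2.resize(im['pixels'][140:290,210:440,::-1],None,fx=3.4,fy=3.4,interpolation=3); cv2.imwrite('pics/crop1.png',a)
b=cv2.resize(im['pixels'][170:260,100:190,::-1],None,fx=4,fy=4,interpolation=3); c=cv2.resize(si['pixels'][270:400,110:240,::-1],(360,360),interpolation=3); cv2.imwrite('pics/crop2.png',np.hstack([b,c]))
E
```

```text
table z -0.00018145091496614505
A px 324.0 189.1 h 0.0362 X [ 0.5868 -0.1758  0.0362] area diam 0.051 med [ 0.5869 -0.1758  0.0363] side [ 0.5889 -0.173   0.0356] [0.052 0.053 0.009] 0.613
B px 317.8 236.4 h 0.0362 X [ 0.467  -0.1617  0.0362] area diam 0.0516 med [ 0.4662 -0.1619  0.0364] side [ 0.4687 -0.1585  0.0356] [0.053 0.054 0.008] 0.494
C px 267.0 245.2 h 0.0359 X [ 0.4422 -0.0365  0.0359] area diam 0.0513 med [ 0.4427 -0.0363  0.0362] side [ 0.444  -0.0331  0.0355] [0.053 0.053 0.009] 0.444
fish px 274.1 181.6 h 0.0209 X [ 0.6061 -0.0496  0.0209] area diam 0.0634 med [ 0.6058 -0.0497  0.0203] side [ 0.6078 -0.0467  0.0197] [0.065 0.067 0.009] 0.608Traceback (most recent call last):
  File "<stdin>", line 13, in <module>
AttributeError: 'float' object has no attribute 'round'
```

```bash
python3 - <<'E'
from h import *
im=dict(np.load('pics/top0.npz')); P=pts(im); si=dict(np.load('pics/side0.npz')); PS=pts(si)
for n,(u,v) in dict(ram=(384,197),jar=(383,239),b1=(235,155),b2=(231,191),b3=(427,183),b4=(345,272)).items():
    print(n,P[v,u].round(3))
for nm,Q in(('top',P),('side',PS)):
    m=(Q[...,2]>.174)&(Q[...,2]<.19)&(Q[...,1]>.18)&(Q[...,1]<.45)&(Q[...,0]>.3)&(Q[...,0]<.7)
    q=Q[m]; print(nm,len(q),q.min(0),q.max(0))
    if len(q)>5:
        A=np.c_[2*q[:,:2],np.ones(len(q))]; s=np.linalg.lstsq(A,(q[:,:2]**2).sum(1),rcond=None)[0]; print('c',s[:2],'r',np.sqrt(s[2]+s[0]**2+s[1]**2))
a=cv2.resize(im['pixels'][140:290,210:440,::-1],None,fx=3.4,fy=3.4,interpolation=2); cv2.imwrite('pics/crop1.png',a)
b=cv2.resize(im['pixels'][170:260,100:190,::-1],(400,400),interpolation=2); c=cv2.resize(si['pixels'][270:400,110:240,::-1],(400,400),interpolation=2); cv2.imwrite('pics/crop2.png',np.hstack([b,c]))
E
```

```text
ram [ 0.576 -0.333  0.004]
jar [ 0.463 -0.32   0.05 ]
b1 [0.671 0.052 0.032]
b2 [0.576 0.057 0.04 ]
b3 [ 0.608 -0.435  0.037]
b4 [ 0.381 -0.229  0.035]
top 308 [0.4626608  0.22426356 0.17403666] [0.53972856 0.30296185 0.18486822]
c [0.50164555 0.26283681] r 0.036190273317689495
side 454 [0.46519985 0.22717437 0.17401158] [0.54337734 0.30441119 0.1818786 ]
c [0.50317509 0.26595658] r 0.03666413662335969
```

View pics/crop1.png

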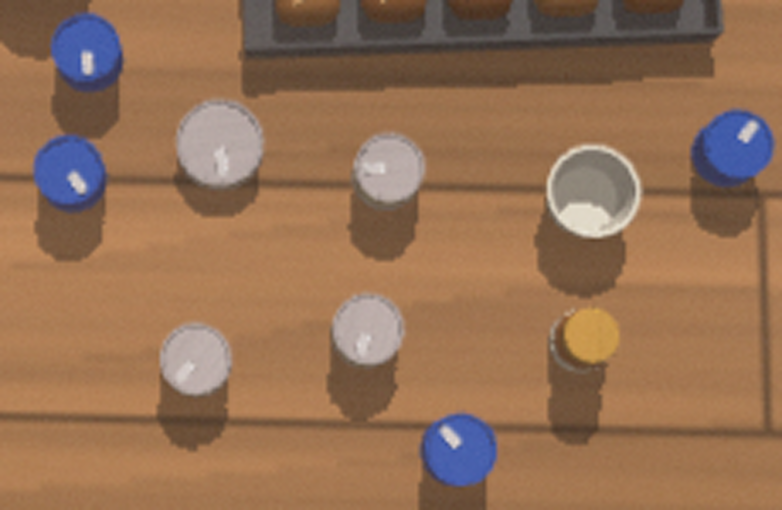

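View pics/crop2.png

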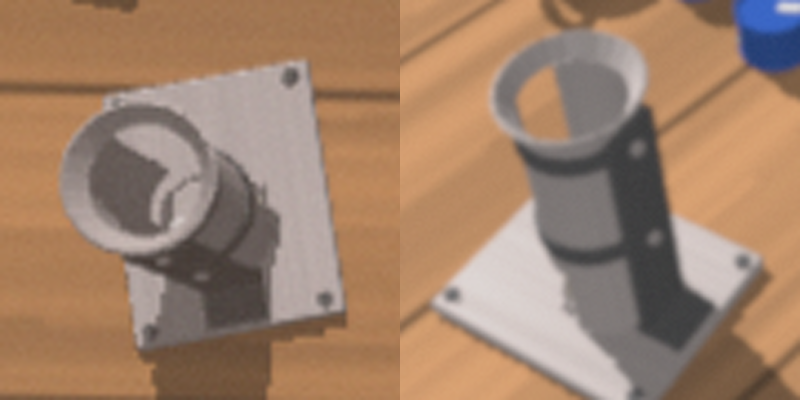

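Top crop: A, B and C are steel tins, lids up, about 51 mm across and 36–38 mm tall. The fish tin is wider (63 mm) and only 21 mm tall; the blue tins are left alone. The mouth circle fits at r of about 36.5 mm, and the two views disagree by about 3 mm, so I'm using the mean. Tin B is first.

```bash
cat >> h.py <<'E'
from scipy.spatial.transform import Rotation as Ro
B=np.array([.4675,-.160]);A=np.array([.588,-.1745]);C=np.array([.4431,-.0348]);M=np.array([.5024,.2644])
def go(*targets):
    s=monitor.sense(); R=Ro.from_quat(s['eef_rot']).as_matrix(); p=np.array(s['tool_pos'])
    print('t',round(s['clock'],2),'p',p.round(4),'tilt',(R[:,2]).round(4),'yaw',np.degrees(np.arctan2(R[1,0],R[0,0])).round(1),'w',round(s['width'],4),'F',np.round(s['contact_force'],1))
    for t in targets: print(np.round(t,4),'->',(R.T@(np.array(t)-p)).round(4))
E
python3 -c "
from h import *
go([*B,.15],[*B,.08],[*B,.014])"
```

```text
t 0.1 p [ 0.2909 -0.5803  0.23  ] tilt [-0.0012  0.0021 -1.    ] yaw 26.6 w 0.0854 F [-0.2  0.2  0.8]
[ 0.4675 -0.16    0.15  ] -> [ 0.3462 -0.2964  0.0807]
[ 0.4675 -0.16    0.08  ] -> [ 0.3462 -0.2962  0.1507]
[ 0.4675 -0.16    0.014 ] -> [ 0.3462 -0.296   0.2167]
```

Call:
{"op": "servo_tool", "data": {
  "moves": [
    [[0, 0, 0, 0.035, -0.03, 0.01, 100], [0, 0, 0, 0.07, -0.06, 0.02, 100], [0, 0, 0, 0.105, -0.09, 0.03, 100], [0, 0, 0, 0.14, -0.12, 0.04, 100], [0, 0, 0, 0.175, -0.15, 0.05, 100], [0, 0, 0, 0.21, -0.18, 0.06, 100], [0, 0, 0, 0.245, -0.21, 0.07, 100], [0, 0, 0, 0.28, -0.24, 0.08, 100], [0, 0, 0, 0.315, -0.27, 0.08, 100], [0, 0, 0, 0.346, -0.296, 0.08, 100], [0, 0, 0, 0.346, -0.296, 0.11, 100], [0, 0, 0, 0.346, -0.296, 0.13, 100]]
  ],
  "squeeze": 40
}}

```text
clock: 1.3
tool_pos: [0.4684, -0.1589, 0.1004]
eef_rot: [0.973, 0.233, 0.0, -0.0]
contact_force: [-0.2, -0.7, 0.2]
width: 0.0854
```

```bash
python3 -c "
from h import *
go([*B,.08],[*B,.014])
save('top','t1.png');s=save('side','s1.png')
im=dict(np.load('pics/t1.npz'))
cv2.imwrite('pics/c1.png',np.hstack([cv2.resize(i['pixels'][y:y+120,x:x+120,::-1],(400,400)) for i,x,y in((im,260,180),(s,280,190))]))"
```

```text
t 1.3 p [ 0.4684 -0.1589  0.1004] tilt [-0.e+00  5.e-04 -1.e+00] yaw 26.9 w 0.0854 F [-0.2 -0.7  0.2]
[ 0.4675 -0.16    0.08  ] -> [-0.0013  0.0005  0.0204]
[ 0.4675 -0.16    0.014 ] -> [-0.0013  0.0006  0.0864]
```

View pics/c1.png

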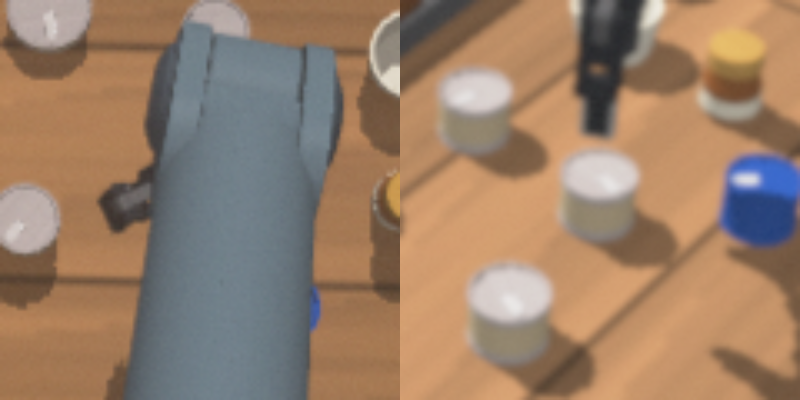

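Side view: the open fingers stand above tin B (tin at about (340,248)), and the top view is hidden by the arm. I'll descend and close.

Call:
{"op": "servo_tool", "data": {
  "moves": [
    [[0, 0, 0, -0.001, 0, 0.03, 100], [0, 0, 0, -0.001, 0, 0.06, 100], [0, 0, 0, -0.001, 0, 0.085, 100], [0, 0, 0, -0.001, 0, 0.085, 100], [0, 0, 0, -0.001, 0, 0.085, 70], [0, 0, 0, -0.001, 0, 0.085, 50], [0, 0, 0, -0.001, 0, 0.085, 40], [0, 0, 0, -0.001, 0, 0.085, 40], [0, 0, 0, -0.001, 0, 0.085, 40], [0, 0, 0, -0.001, 0, 0.085, 40]]
  ],
  "squeeze": 40
}}

```text
clock: 2.4
tool_pos: [0.4691, -0.1625, 0.0185]
eef_rot: [0.973, 0.23, 0.002, 0.001]
contact_force: [-0.2, 0.2, 6.3]
width: 0.0509
```

```bash
python3 -c "
from h import *
go([*M,.24])
s=save('side','s2.png')
cv2.imwrite('pics/c2.png',cv2.resize(s['pixels'][170:290,270:400,::-1],(650,600)))"
```

```text
t 2.4 p [ 0.4691 -0.1625  0.0185] tilt [ 0.0039 -0.0014 -1.    ] yaw 26.6 w 0.0509 F [-0.2  0.2  6.3]
[0.5024 0.2644 0.24  ] -> [ 0.2216 -0.366  -0.222 ]
```

View pics/c2.png

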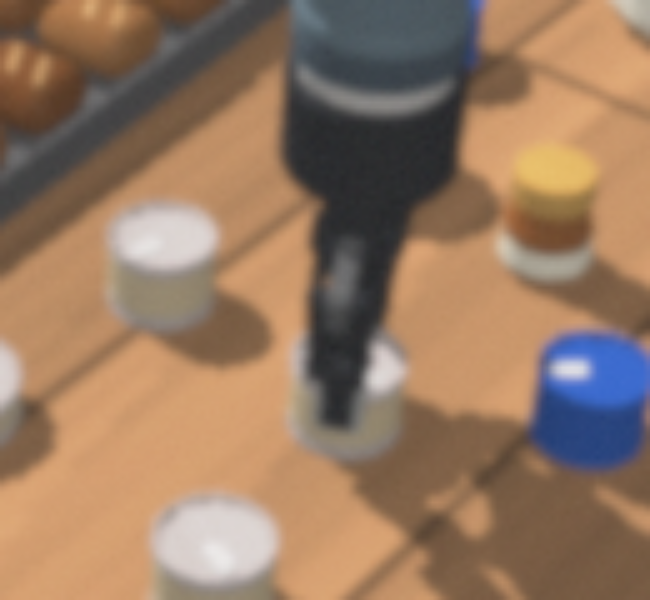

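The grip holds at 51 mm opening on the upper part of the tin. I'll lift and carry it over the mouth.

Call:
{"op": "servo_tool", "data": {
  "moves": [
    [[0, 0, 0, 0, 0, -0.02, 40], [0, 0, 0, 0, 0, -0.06, 40], [0, 0, 0, 0, 0, -0.1, 40], [0, 0, 0, 0.02, -0.03, -0.14, 40], [0, 0, 0, 0.04, -0.06, -0.17, 40], [0, 0, 0, 0.06, -0.09, -0.2, 40], [0, 0, 0, 0.08, -0.13, -0.22, 40], [0, 0, 0, 0.105, -0.17, -0.23, 40], [0, 0, 0, 0.13, -0.21, -0.23, 40], [0, 0, 0, 0.155, -0.25, -0.23, 40], [0, 0, 0, 0.175, -0.285, -0.23, 40], [0, 0, 0, 0.19, -0.31, -0.23, 40]]
  ]
}}

```text
clock: 3.65
tool_pos: [0.497, 0.2042, 0.2471]
eef_rot: [0.973, 0.232, 0.001, -0.001]
contact_force: [0.4, 0.1, -0.9]
width: 0.0504
```

```bash
python3 -c "
from h import *
go([*M,.24])"
```

```text
t 3.65 p [0.497  0.2042 0.2471] tilt [ 0.0011  0.0014 -1.    ] yaw 26.9 w 0.0504 F [ 0.4  0.1 -0.9]
[0.5024 0.2644 0.24  ] -> [ 0.032  -0.0512  0.0072]
```

Call:
{"op": "servo_tool", "data": {
  "moves": [
    [[0, 0, 0, 0.012, -0.02, 0, 40], [0, 0, 0, 0.024, -0.038, 0, 40], [0, 0, 0, 0.032, -0.051, 0, 40], [0, 0, 0, 0.032, -0.051, 0, 40], [0, 0, 0, 0.032, -0.051, 0, 40]]
  ]
}}

```text
clock: 4.15
tool_pos: [0.5036, 0.2596, 0.2462]
eef_rot: [0.973, 0.23, -0.0, 0.001]
contact_force: [-0.0, -0.7, -1.2]
width: 0.0505
```

```bash
python3 -c "
from h import *
go([*M,.2])
s=save('side','s3.png');t=save('top','t3.png')
cv2.imwrite('pics/c3.png',np.hstack([cv2.resize(i['pixels'][y:y+170,x:x+130,::-1],(390,510)) for i,x,y in((t,80,140),(s,100,220))]))"
```

```text
t 4.15 p [0.5036 0.2596 0.2462] tilt [-2.0e-04 -1.2e-03 -1.0e+00] yaw 26.6 w 0.0505 F [-0.  -0.7 -1.2]
[0.5024 0.2644 0.2   ] -> [ 0.0011 -0.0049  0.0462]
```

View pics/c3.png

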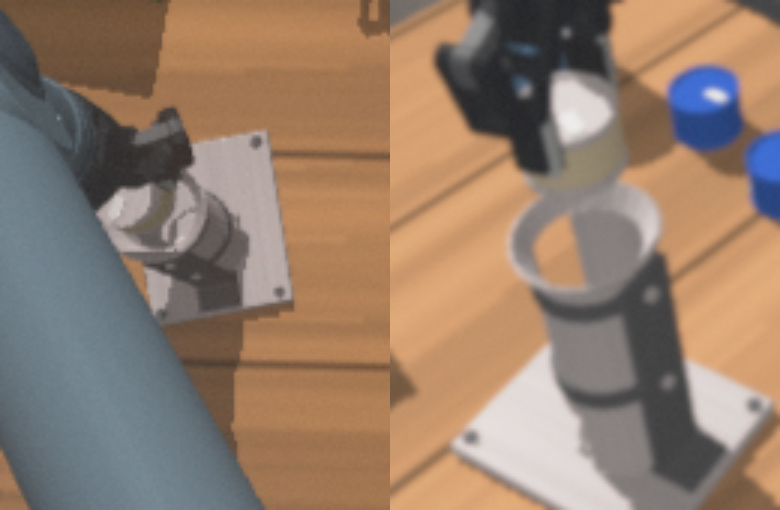

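Side crop: the tin hangs level just above the flare. I'll fit its wall from the depth to compare with the mouth in the same camera.

```bash
cat >> h.py <<'E'
from scipy.optimize import least_squares
def fit(f,zlo,zhi,c0):
    im=dict(np.load(f)); Q=pts(im); px=im['pixels'].astype(int)
    m=(Q[...,2]>zlo)&(Q[...,2]<zhi)&(np.hypot(Q[...,0]-c0[0],Q[...,1]-c0[1])<.037)&(px.min(2)>75)
    m=cv2.erode(m.astype(np.uint8),np.ones((2,2)))>0
    q=Q[m]
    if len(q)<8: print(f,'few',len(q));return
    r=least_squares(lambda c:np.hypot(q[:,0]-c[0],q[:,1]-c[1])-.026,c0,loss='soft_l1',f_scale=.0015)
    print(f,len(q),'c',r.x.round(4),'rms',np.sqrt(np.mean(r.fun**2)).round(4),'zmin',q[:,2].min().round(4))
E
python3 - <<'E'
from h import *
for lo,hi in((.232,.250),(.236,.255),(.225,.24)): fit('pics/s3.npz',lo,hi,[.503,.2600]); fit('pics/t3.npz',lo,hi,[.503,.26])
for f in('pics/s3.npz','pics/t3.npz'):
    im=dict(np.load(f)); Q=pts(im)
    m=(Q[...,2]>.24)&(Q[...,2]<.275)&(np.hypot(Q[...,0]-.503,Q[...,1]-.26)<.03)&(im['pixels'].min(2)>140); print(f,m.sum(),np.median(Q[m],0).round(4),Q[m].max(0).round(3))
E
```

```text
pics/s3.npz 170 c [0.5055 0.2613] rms 0.0008 zmin 0.2323
pics/t3.npz 13 c [0.5029 0.2593] rms 0.0004 zmin 0.2326
pics/s3.npz 189 c [0.5054 0.2615] rms 0.0013 zmin 0.236
pics/t3.npz 15 c [0.5031 0.259 ] rms 0.0004 zmin 0.2361
pics/s3.npz 169 c [0.5055 0.2609] rms 0.0008 zmin 0.2266
pics/t3.npz 9 c [0.5018 0.2599] rms 0.0006 zmin 0.2253
pics/s3.npz 355 [0.497  0.2559 0.263 ] [0.525 0.279 0.269]
pics/t3.npz 162 [0.4903 0.2562 0.2635] [0.505 0.275 0.269]
```

Call:
{"op": "servo_tool", "data": {
  "moves": [
    [[0, 0, 0, 0, -0.0045, 0.01, 40], [0, 0, 0, 0, -0.0045, 0.025, 40], [0, 0, 0, 0, -0.0045, 0.038, 40], [0, 0, 0, 0, -0.0045, 0.048, 40], [0, 0, 0, 0, -0.0045, 0.048, 40]]
  ]
}}

```text
clock: 4.75
tool_pos: [0.5, 0.2632, 0.1954]
eef_rot: [0.973, 0.23, -0.003, 0.001]
contact_force: [-0.4, -0.1, -1.2]
width: 0.0507
```

```bash
python3 -c "
from h import *
go([.5018,.2637,.182])
s=save('side','s4.png');t=save('top','t4.png')
cv2.imwrite('pics/c4.png',np.hstack([cv2.resize(i['pixels'][y:y+130,x:x+130,::-1],(400,400)) for i,x,y in((t,80,150),(s,100,240))]))"
```

```text
t 4.75 p [0.5    0.2632 0.1954] tilt [-0.0048 -0.0024 -1.    ] yaw 26.6 w 0.0507 F [-0.4 -0.1 -1.2]
[0.5018 0.2637 0.182 ] -> [0.0019 0.0003 0.0134]
```

View pics/c4.png

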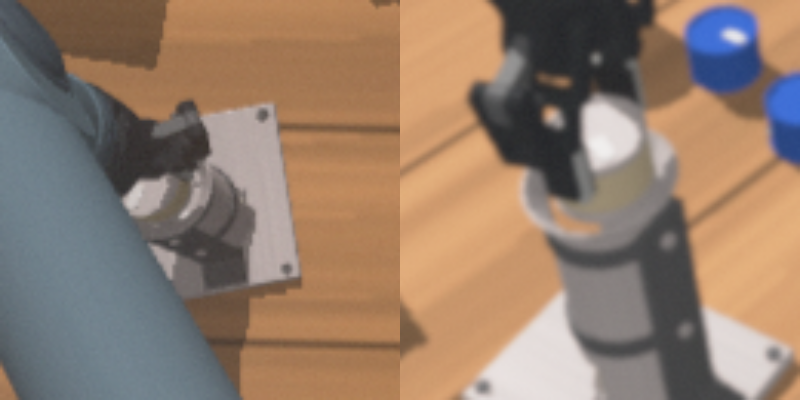

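The tin is entering the flare with its lid level. I'll lower it to the release height, then open.

Call:
{"op": "servo_tool", "data": {
  "moves": [
    [[0, 0, 0, 0.001, 0, 0.005, 40], [0, 0, 0, 0.001, 0, 0.01, 40], [0, 0, 0, 0.001, 0, 0.013, 40], [0, 0, 0, 0.001, 0, 0.013, 40]]
  ]
}}

```text
clock: 5.25
tool_pos: [0.5022, 0.2646, 0.1847]
eef_rot: [0.973, 0.23, -0.001, 0.0]
contact_force: [0.6, 0.3, -0.4]
width: 0.0506
```

```bash
python3 -c "
from h import *
go([.5018,.2637,.182])
s=save('side','s5.png')
cv2.imwrite('pics/c5.png',cv2.resize(s['pixels'][240:370,100:230,::-1],(500,500)))"
```

```text
t 5.25 p [0.5022 0.2646 0.1847] tilt [-1.e-03 -6.e-04 -1.e+00] yaw 26.6 w 0.0506 F [ 0.6  0.3 -0.4]
[0.5018 0.2637 0.182 ] -> [-0.0008  0.0007  0.0027]
```

View pics/c5.png

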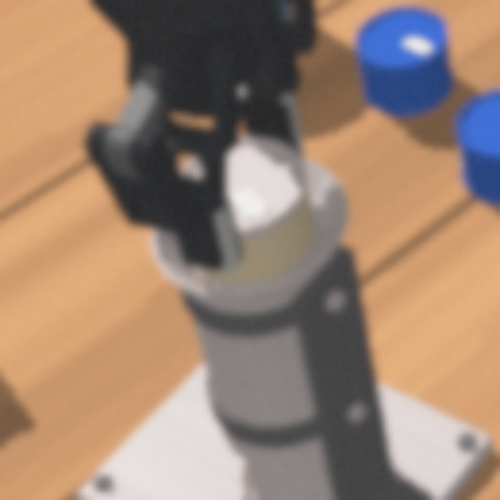

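Call:
{"op": "servo_tool", "data": {
  "moves": [
    [[0, 0, 0, 0, 0, 0.002, 40], [0, 0, 0, 0, 0, 0.003, 40], [0, 0, 0, 0, 0, 0.003, 40]]
  ]
}}

```text
clock: 5.6
tool_pos: [0.5025, 0.2648, 0.1822]
eef_rot: [0.973, 0.23, -0.0, 0.0]
contact_force: [-0.3, -0.4, -1.6]
width: 0.0509
```

Call:
{"op": "servo_tool", "data": {
  "moves": [
    [[0, 0, 0, 0, 0, 0, 64], [0, 0, 0, 0, 0, 0, 68], [0, 0, 0, 0, 0, 0, 68], [0, 0, 0, 0, 0, 0, 68]]
  ]
}}

```text
clock: 6.0
tool_pos: [0.5027, 0.265, 0.1825]
eef_rot: [0.973, 0.23, 0.0, -0.0]
contact_force: [-0.3, 0.4, 0.6]
width: 0.0581
```

```bash
python3 -c "
from h import *
go([.5018,.2637,.182])
s=save('side','s6.png')
cv2.imwrite('pics/c6.png',cv2.resize(s['pixels'][240:400,100:260,::-1],(600,600)))"
```

```text
t 6.0 p [0.5027 0.265  0.1825] tilt [ 4.e-04  2.e-04 -1.e+00] yaw 26.6 w 0.0581 F [-0.3  0.4  0.6]
[0.5018 0.2637 0.182 ] -> [-0.0014  0.0008  0.0005]
```

View pics/c6.png

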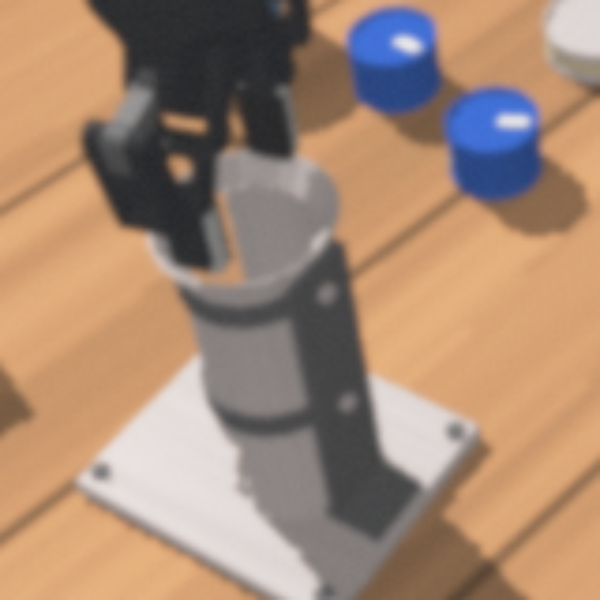

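The tin dropped cleanly into the tube: the bore is empty at the mouth and there was no contact force. The next tin is C.

```bash
python3 -c "
from h import *
go([*C,.10],[*C,.015])"
```

```text
t 6.05 p [0.5027 0.265  0.1825] tilt [ 3.e-04  2.e-04 -1.e+00] yaw 26.6 w 0.0581 F [-0.4  0.2  0.6]
[ 0.4431 -0.0348  0.1   ] -> [-0.1877  0.2413  0.0824]
[ 0.4431 -0.0348  0.015 ] -> [-0.1877  0.2413  0.1674]
```

Call:
{"op": "servo_tool", "data": {
  "moves": [
    [[0, 0, 0, 0, 0, -0.03, 68], [0, 0, 0, 0, 0, -0.06, 100], [0, 0, 0, -0.025, 0.032, -0.06, 100], [0, 0, 0, -0.05, 0.064, -0.06, 100], [0, 0, 0, -0.075, 0.096, -0.06, 100], [0, 0, 0, -0.1, 0.128, -0.04, 100], [0, 0, 0, -0.125, 0.16, -0.02, 100], [0, 0, 0, -0.15, 0.192, 0.01, 100], [0, 0, 0, -0.17, 0.218, 0.04, 100], [0, 0, 0, -0.188, 0.241, 0.07, 100], [0, 0, 0, -0.188, 0.241, 0.085, 100], [0, 0, 0, -0.188, 0.241, 0.085, 100]]
  ]
}}

```text
clock: 7.25
tool_pos: [0.4399, -0.0358, 0.0951]
eef_rot: [0.973, 0.229, -0.003, -0.001]
contact_force: [0.3, 0.1, -0.9]
width: 0.0853
```

```bash
python3 -c "
from h import *
go([*C,.015])
s=save('side','s7.png');t=save('top','t7.png')
cv2.imwrite('pics/c7.png',np.hstack([cv2.resize(i['pixels'][y:y+130,x:x+130,::-1],(400,400)) for i,x,y in((t,90,150),(s,250,190))]))"
```

```text
t 7.25 p [ 0.4399 -0.0358  0.0951] tilt [-5.5e-03  5.0e-04 -1.0e+00] yaw 26.5 w 0.0853 F [ 0.3  0.1 -0.9]
[ 0.4431 -0.0348  0.015 ] -> [0.0036 0.0008 0.0801]
```

View pics/c7.png

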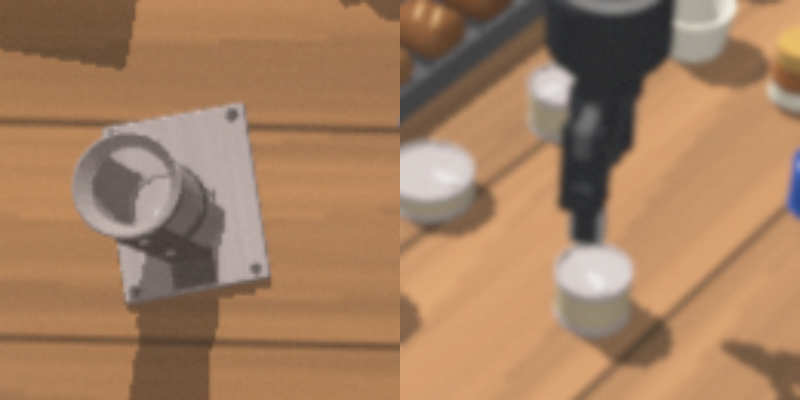

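Top view: a tin's lid shows lying flat, deeper in the tube. Side view: the fingers are over tin C.

Call:
{"op": "servo_tool", "data": {
  "moves": [
    [[0, 0, 0, 0.001, 0, 0.03, 100], [0, 0, 0, 0.001, 0, 0.06, 100], [0, 0, 0, 0.001, 0, 0.08, 100], [0, 0, 0, 0.001, 0, 0.08, 100], [0, 0, 0, 0.001, 0, 0.08, 100]]
  ]
}}

```text
clock: 7.85
tool_pos: [0.4449, -0.0334, 0.0185]
eef_rot: [0.973, 0.231, 0.001, 0.0]
contact_force: [-0.9, -0.6, 0.0]
width: 0.0854
```

```bash
python3 -c "
from h import *
go([*C,.015])"
```

```text
t 7.85 p [ 0.4449 -0.0334  0.0185] tilt [ 2.1e-03  3.0e-04 -1.0e+00] yaw 26.7 w 0.0854 F [-0.9 -0.6  0. ]
[ 0.4431 -0.0348  0.015 ] -> [-0.0023  0.0004  0.0035]
```

Call:
{"op": "servo_tool", "data": {
  "moves": [
    [[0, 0, 0, -0.001, 0, 0, 100], [0, 0, 0, -0.001, 0, 0, 70], [0, 0, 0, -0.001, 0, 0, 50], [0, 0, 0, -0.001, 0, 0, 40], [0, 0, 0, -0.001, 0, 0, 40], [0, 0, 0, -0.001, 0, 0, 40], [0, 0, 0, -0.001, 0, 0, 40]]
  ],
  "squeeze": 40
}}

```text
clock: 8.55
tool_pos: [0.4435, -0.035, 0.0185]
eef_rot: [0.973, 0.23, 0.001, 0.0]
contact_force: [-2.0, -0.5, 7.0]
width: 0.0506
```

```bash
python3 -c "
from h import *
go([.502,.2642,.247])"
```

```text
t 8.55 p [ 0.4435 -0.035   0.0185] tilt [ 1.5e-03 -6.0e-04 -1.0e+00] yaw 26.6 w 0.0506 F [-2.  -0.5  7. ]
[0.502  0.2642 0.247 ] -> [ 0.1866 -0.241  -0.2286]
```

Call:
{"op": "servo_tool", "data": {
  "moves": [
    [[0, 0, 0, 0, 0, -0.02, 40], [0, 0, 0, 0, 0, -0.06, 40], [0, 0, 0, 0, 0, -0.1, 40], [0, 0, 0, 0.016, -0.02, -0.14, 40], [0, 0, 0, 0.035, -0.045, -0.18, 40], [0, 0, 0, 0.055, -0.07, -0.21, 40], [0, 0, 0, 0.08, -0.103, -0.228, 40], [0, 0, 0, 0.105, -0.135, -0.228, 40], [0, 0, 0, 0.13, -0.168, -0.228, 40], [0, 0, 0, 0.155, -0.2, -0.228, 40], [0, 0, 0, 0.175, -0.226, -0.228, 40], [0, 0, 0, 0.187, -0.241, -0.228, 40]]
  ]
}}

```text
clock: 9.75
tool_pos: [0.5007, 0.2681, 0.2453]
eef_rot: [0.973, 0.232, -0.0, -0.001]
contact_force: [-0.1, -0.5, 0.2]
width: 0.0504
```

Call:
{"op": "servo_tool", "data": {
  "moves": [
    [[0, 0, 0, 0, 0, 0, 40], [0, 0, 0, 0, 0, 0, 40], [0, 0, 0, 0, 0, 0, 40], [0, 0, 0, 0, 0, 0, 40]]
  ]
}}

```text
clock: 10.15
tool_pos: [0.5019, 0.2624, 0.2451]
eef_rot: [0.973, 0.229, -0.0, 0.001]
contact_force: [0.8, 0.3, -1.6]
width: 0.0504
```

```bash
python3 -c "
from h import *
go([.502,.2642,.195],[.5025,.2648,.182])
s=save('side','s8.png');t=save('top','t8.png')
fit('pics/s8.npz',.232,.250,[.503,.26]);fit('pics/t8.npz',.232,.250,[.503,.26])
cv2.imwrite('pics/c8.png',np.hstack([cv2.resize(i['pixels'][y:y+130,x:x+130,::-1],(400,400)) for i,x,y in((t,80,150),(s,100,220))]))"
```

```text
t 10.15 p [0.5019 0.2624 0.2451] tilt [-1.0e-04 -1.4e-03 -1.0e+00] yaw 26.5 w 0.0504 F [ 0.8  0.3 -1.6]
[0.502  0.2642 0.195 ] -> [ 0.0009 -0.0017  0.0501]
[0.5025 0.2648 0.182 ] -> [ 0.0016 -0.002   0.0631]
pics/s8.npz 174 c [0.5034 0.2639] rms 0.0008 zmin 0.2323
pics/t8.npz 19 c [0.5009 0.2629] rms 0.0007 zmin 0.2321
```

View pics/c8.png

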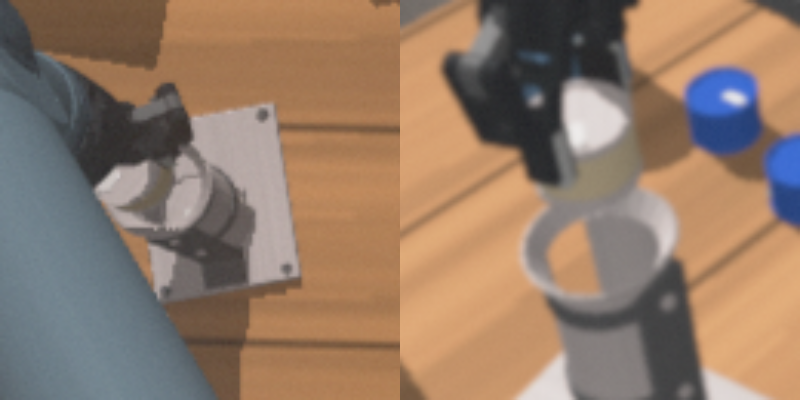

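The tin is level and within about 2 mm of the axis in both views. I'll lower it.

Call:
{"op": "servo_tool", "data": {
  "moves": [
    [[0, 0, 0, 0.0005, -0.0015, 0.012, 40], [0, 0, 0, 0.0005, -0.0015, 0.026, 40], [0, 0, 0, 0.0005, -0.0015, 0.038, 40], [0, 0, 0, 0.0005, -0.0015, 0.048, 40], [0, 0, 0, 0.0005, -0.0015, 0.054, 40], [0, 0, 0, 0.0005, -0.0015, 0.058, 40], [0, 0, 0, 0.0005, -0.0015, 0.062, 40], [0, 0, 0, 0.0005, -0.0015, 0.062, 40], [0, 0, 0, 0.0005, -0.0015, 0.062, 40]]
  ]
}}

```text
clock: 11.15
tool_pos: [0.5019, 0.2655, 0.1832]
eef_rot: [0.973, 0.23, 0.0, 0.0]
contact_force: [1.4, -0.5, -1.4]
width: 0.0509
```

```bash
python3 -c "
from h import *
go([.5025,.2648,.182])
s=save('side','s9.png')
cv2.imwrite('pics/c9.png',cv2.resize(s['pixels'][240:370,100:230,::-1],(500,500)))"
```

```text
t 11.15 p [0.5019 0.2655 0.1832] tilt [ 7.e-04 -3.e-04 -1.e+00] yaw 26.6 w 0.0509 F [ 1.4 -0.5 -1.4]
[0.5025 0.2648 0.182 ] -> [0.0002 0.0009 0.0012]
```

View pics/c9.png

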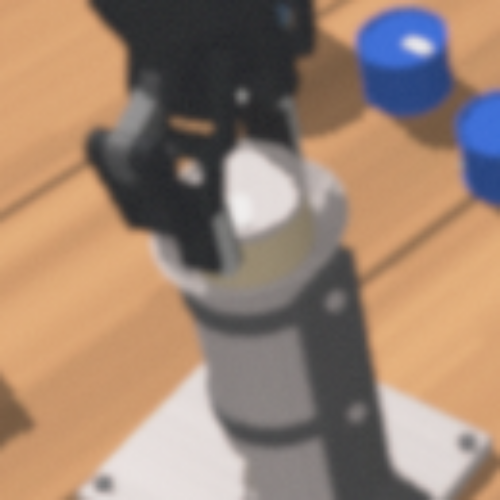

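Level in the bore with no contact force. Releasing.

Call:
{"op": "servo_tool", "data": {
  "moves": [
    [[0, 0, 0, 0, 0, 0.001, 40], [0, 0, 0, 0, 0, 0.001, 64], [0, 0, 0, 0, 0, 0.001, 68], [0, 0, 0, 0, 0, 0.001, 68], [0, 0, 0, 0, 0, 0.001, 68], [0, 0, 0, 0, 0, -0.03, 68], [0, 0, 0, 0, 0, -0.06, 80], [0, 0, 0, 0, 0, -0.06, 100]]
  ]
}}

```text
clock: 12.0
tool_pos: [0.504, 0.2684, 0.2484]
eef_rot: [0.973, 0.23, 0.005, -0.001]
contact_force: [0.4, 0.4, 0.1]
width: 0.0809
```

```bash
python3 -c "
from h import *
go([*A,.245],[*A,.10])
s=save('side','s10.png');t=save('top','t10.png')
cv2.imwrite('pics/c10.png',np.hstack([cv2.resize(i['pixels'][y:y+130,x:x+130,::-1],(400,400)) for i,x,y in((t,80,150),(s,100,240))]))"
```

```text
t 12.0 p [0.504  0.2684 0.2484] tilt [ 0.0084  0.0046 -1.    ] yaw 26.7 w 0.0809 F [0.4 0.4 0.1]
[ 0.588  -0.1745  0.245 ] -> [-0.1237  0.4335  0.002 ]
[ 0.588  -0.1745  0.1   ] -> [-0.1251  0.4336  0.147 ]
```

View pics/c10.png

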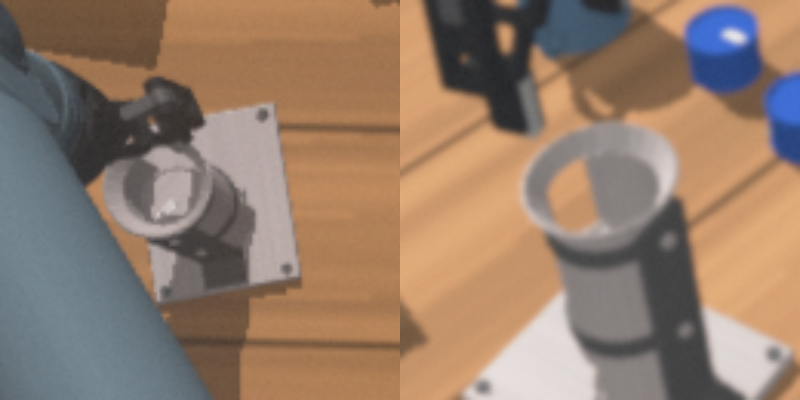

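Call:
{"op": "servo_tool", "data": {
  "moves": [
    [[0, 0, 0, -0.01, 0.038, 0, 100], [0, 0, 0, -0.02, 0.076, 0, 100], [0, 0, 0, -0.03, 0.114, 0, 100], [0, 0, 0, -0.041, 0.152, 0, 100], [0, 0, 0, -0.052, 0.19, 0, 100], [0, 0, 0, -0.063, 0.23, 0.02, 100], [0, 0, 0, -0.074, 0.268, 0.04, 100], [0, 0, 0, -0.085, 0.306, 0.07, 100], [0, 0, 0, -0.096, 0.344, 0.1, 100], [0, 0, 0, -0.107, 0.382, 0.12, 100], [0, 0, 0, -0.116, 0.414, 0.135, 100], [0, 0, 0, -0.121, 0.431, 0.145, 100]]
  ]
}}

```text
clock: 13.3
tool_pos: [0.5841, -0.1776, 0.095]
eef_rot: [0.974, 0.228, -0.003, -0.0]
contact_force: [-0.2, -1.8, 1.3]
width: 0.0851
```

Call:
{"op": "servo_tool", "data": {
  "moves": [
    [[0, 0, 0, 0, 0, 0, 100], [0, 0, 0, 0, 0, 0, 100], [0, 0, 0, 0, 0, 0, 100]]
  ]
}}

```text
clock: 13.6
tool_pos: [0.5874, -0.1699, 0.0993]
eef_rot: [0.973, 0.232, 0.001, -0.001]
contact_force: [0.1, 0.6, -0.7]
width: 0.0856
```

```bash
python3 -c "
from h import *
go([*A,.0155])
s=save('side','s11.png');t=save('top','t11.png')
cv2.imwrite('pics/c11.png',np.hstack([cv2.resize(i['pixels'][y:y+130,x:x+130,::-1],(400,400)) for i,x,y in((t,80,150),(s,240,140))]))"
```

```text
t 13.6 p [ 0.5874 -0.1699  0.0993] tilt [ 0.0016  0.0016 -1.    ] yaw 26.9 w 0.0856 F [ 0.1  0.6 -0.7]
[ 0.588  -0.1745  0.0155] -> [-0.0018  0.0044  0.0838]
```

View pics/c11.png

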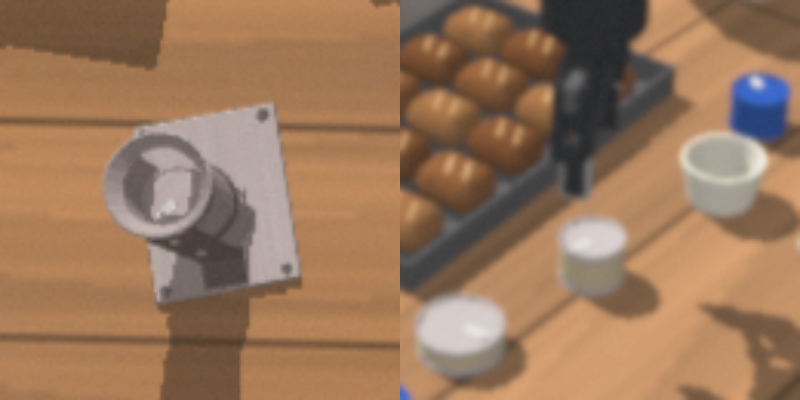

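Call:
{"op": "servo_tool", "data": {
  "moves": [
    [[0, 0, 0, -0.0005, 0.001, 0.02, 100], [0, 0, 0, -0.0005, 0.001, 0.04, 100], [0, 0, 0, -0.0005, 0.001, 0.06, 100], [0, 0, 0, -0.0005, 0.001, 0.075, 100], [0, 0, 0, -0.0005, 0.001, 0.082, 100], [0, 0, 0, -0.0005, 0.001, 0.082, 100], [0, 0, 0, -0.0005, 0.001, 0.082, 100], [0, 0, 0, -0.0005, 0.001, 0.082, 100]]
  ]
}}

```text
clock: 14.5
tool_pos: [0.5876, -0.1748, 0.0175]
eef_rot: [0.973, 0.23, 0.001, 0.001]
contact_force: [0.2, -0.3, -0.8]
width: 0.0858
```

```bash
python3 -c "
from h import *
go([*A,.0155])"
```

```text
t 14.5 p [ 0.5876 -0.1748  0.0175] tilt [ 2.2e-03 -6.0e-04 -1.0e+00] yaw 26.6 w 0.0858 F [ 0.2 -0.3 -0.8]
[ 0.588  -0.1745  0.0155] -> [ 0.0005 -0.0001  0.002 ]
```

Call:
{"op": "servo_tool", "data": {
  "moves": [
    [[0, 0, 0, 0, 0, 0, 70], [0, 0, 0, 0, 0, 0, 50], [0, 0, 0, 0, 0, 0, 40], [0, 0, 0, 0, 0, 0, 40], [0, 0, 0, 0, 0, 0, 40], [0, 0, 0, 0, 0, 0, 40], [0, 0, 0, 0, 0, 0, 40]]
  ],
  "squeeze": 40
}}

```text
clock: 15.2
tool_pos: [0.5874, -0.175, 0.0172]
eef_rot: [0.973, 0.23, 0.001, 0.0]
contact_force: [0.2, -1.1, 5.5]
width: 0.0504
```

```bash
python3 -c "
from h import *
go([.502,.2642,.247])"
```

```text
t 15.2 p [ 0.5874 -0.175   0.0172] tilt [ 1.7e-03 -6.0e-04 -1.0e+00] yaw 26.6 w 0.0504 F [ 0.2 -1.1  5.5]
[0.502  0.2642 0.247 ] -> [ 0.1207 -0.4306 -0.2302]
```

Call:
{"op": "servo_tool", "data": {
  "moves": [
    [[0, 0, 0, 0, 0, -0.02, 40], [0, 0, 0, 0, 0, -0.06, 40], [0, 0, 0, 0, 0, -0.1, 40], [0, 0, 0, 0.006, -0.02, -0.14, 40], [0, 0, 0, 0.014, -0.05, -0.17, 40], [0, 0, 0, 0.023, -0.08, -0.2, 40], [0, 0, 0, 0.033, -0.115, -0.22, 40], [0, 0, 0, 0.043, -0.15, -0.23, 40], [0, 0, 0, 0.053, -0.19, -0.23, 40], [0, 0, 0, 0.064, -0.23, -0.23, 40], [0, 0, 0, 0.075, -0.27, -0.23, 40], [0, 0, 0, 0.086, -0.305, -0.23, 40]]
  ]
}}

```text
clock: 16.4
tool_pos: [0.5247, 0.1386, 0.2452]
eef_rot: [0.973, 0.231, -0.001, -0.0]
contact_force: [0.1, -0.1, -0.3]
width: 0.0505
```

```bash
python3 -c "
from h import *
go([.502,.2642,.247])"
```

```text
t 16.4 p [0.5247 0.1386 0.2452] tilt [-2.2e-03 -2.0e-04 -1.0e+00] yaw 26.7 w 0.0505 F [ 0.1 -0.1 -0.3]
[0.502  0.2642 0.247 ] -> [ 0.0362 -0.1223 -0.0018]
```

Call:
{"op": "servo_tool", "data": {
  "moves": [
    [[0, 0, 0, 0.011, -0.04, 0, 40], [0, 0, 0, 0.021, -0.076, 0, 40], [0, 0, 0, 0.029, -0.104, 0, 40], [0, 0, 0, 0.033, -0.12, 0, 40], [0, 0, 0, 0.035, -0.125, 0, 40], [0, 0, 0, 0.035, -0.125, 0, 40], [0, 0, 0, 0.035, -0.125, 0, 40], [0, 0, 0, 0.035, -0.125, 0, 40], [0, 0, 0, 0.035, -0.125, 0, 40]]
  ]
}}

```text
clock: 17.3
tool_pos: [0.5025, 0.2624, 0.2461]
eef_rot: [0.973, 0.229, -0.0, 0.0]
contact_force: [0.1, -0.1, -1.2]
width: 0.0507
```

```bash
python3 -c "
from h import *
go([.502,.2642,.195],[.5025,.265,.182])
s=save('side','s12.png');t=save('top','t12.png')
fit('pics/s12.npz',.234,.252,[.503,.26]);fit('pics/t12.npz',.234,.252,[.503,.26])
cv2.imwrite('pics/c12.png',np.hstack([cv2.resize(i['pixels'][y:y+130,x:x+130,::-1],(400,400)) for i,x,y in((t,80,150),(s,100,220))]))"
```

```text
t 17.3 p [0.5025 0.2624 0.2461] tilt [-0.e+00 -7.e-04 -1.e+00] yaw 26.5 w 0.0507 F [ 0.1 -0.1 -1.2]
[0.502  0.2642 0.195 ] -> [ 0.0004 -0.0018  0.0511]
[0.5025 0.265  0.182 ] -> [ 0.0012 -0.0023  0.0641]
pics/s12.npz 170 c [0.5051 0.2645] rms 0.0009 zmin 0.234
pics/t12.npz 15 c [0.5022 0.2638] rms 0.0007 zmin 0.2341
```

View pics/c12.png

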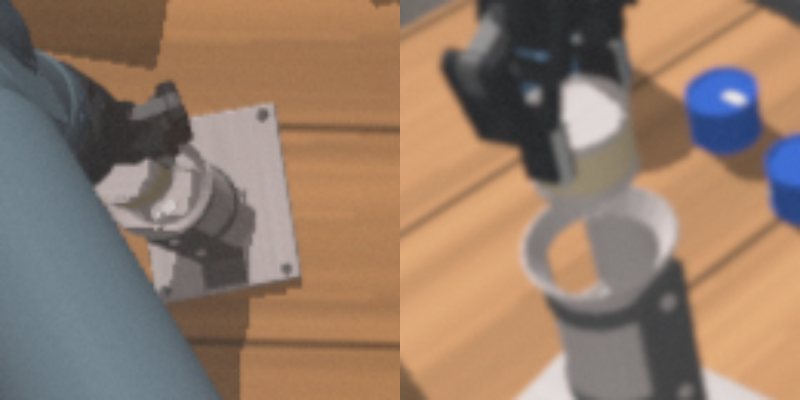

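Call:
{"op": "servo_tool", "data": {
  "moves": [
    [[0, 0, 0, -0.001, -0.001, 0.012, 40], [0, 0, 0, -0.001, -0.001, 0.026, 40], [0, 0, 0, -0.001, -0.001, 0.038, 40], [0, 0, 0, -0.001, -0.001, 0.048, 40], [0, 0, 0, -0.001, -0.001, 0.054, 40], [0, 0, 0, -0.001, -0.001, 0.059, 40], [0, 0, 0, -0.001, -0.001, 0.064, 40], [0, 0, 0, -0.001, -0.001, 0.064, 40], [0, 0, 0, -0.001, -0.001, 0.064, 40]]
  ]
}}

```text
clock: 18.3
tool_pos: [0.5008, 0.2646, 0.1825]
eef_rot: [0.973, 0.23, 0.0, -0.0]
contact_force: [-0.2, 0.3, -0.4]
width: 0.0508
```

```bash
python3 -c "
from h import *
go([.5025,.265,.182])
s=save('side','s13.png')
cv2.imwrite('pics/c13.png',cv2.resize(s['pixels'][240:370,100:230,::-1],(500,500)))"
```

```text
t 18.3 p [0.5008 0.2646 0.1825] tilt [ 4.e-04  3.e-04 -1.e+00] yaw 26.6 w 0.0508 F [-0.2  0.3 -0.4]
[0.5025 0.265  0.182 ] -> [0.0017 0.0004 0.0005]
```

View pics/c13.png

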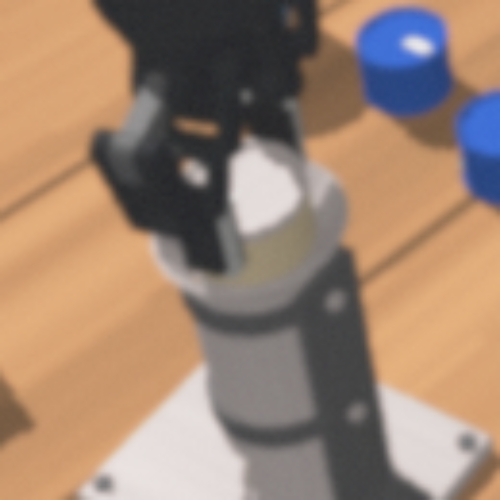

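Same posture as the last two, with no contact force. Releasing and backing off.

Call:
{"op": "servo_tool", "data": {
  "moves": [
    [[0, 0, 0, 0.0005, 0, 0.001, 40], [0, 0, 0, 0.0005, 0, 0.001, 64], [0, 0, 0, 0.0005, 0, 0.001, 68], [0, 0, 0, 0.0005, 0, 0.001, 68], [0, 0, 0, 0.0005, 0, 0.001, 68], [0, 0, 0, 0.0005, 0, 0.001, 68], [0, 0, 0, 0, 0, -0.03, 68], [0, 0, 0, 0, 0, -0.07, 80], [0, 0, 0, -0.03, 0.04, -0.07, 100], [0, 0, 0, -0.06, 0.08, -0.07, 100], [0, 0, 0, -0.09, 0.12, -0.07, 100], [0, 0, 0, -0.12, 0.16, -0.07, 100]]
  ]
}}

```text
clock: 19.55
tool_pos: [0.4645, 0.0659, 0.2526]
eef_rot: [0.973, 0.231, 0.001, 0.0]
contact_force: [0.8, -0.2, -0.5]
width: 0.0855
```

Call:
{"op": "servo_tool", "data": {
  "moves": [
    [[0, 0, 0, 0, 0, 0, 100], [0, 0, 0, 0, 0, 0, 100], [0, 0, 0, 0, 0, 0, 100], [0, 0, 0, 0, 0, 0, 100]]
  ]
}}

```text
clock: 19.95
tool_pos: [0.4652, 0.0697, 0.2525]
eef_rot: [0.973, 0.232, 0.0, -0.0]
contact_force: [-0.2, -0.3, -0.6]
width: 0.0854
```

```bash
python3 -c "
from h import *
go()
s=save('side','s14.png');t=save('top','t14.png')
for i in (s,t):
    Q=pts(i); m=(np.hypot(Q[...,0]-.5024,Q[...,1]-.2644)<.022)&(Q[...,2]>.03)&(Q[...,2]<.2); q=Q[m]; print(m.sum(),np.percentile(q[:,2],[5,25,50,75,95]).round(4))
    l=q[abs(q[:,2]-np.median(q[:,2]))<.008]
    n=np.linalg.lstsq(np.c_[l[:,:2],np.ones(len(l))],l[:,2],rcond=None)[0]; print('slope',n[:2].round(3))
a=dict(np.load('pics/top0.npz'));P=pts(a);Q=pts(t)
for n,(u,v) in dict(fish=(275,182),ram=(384,197),jar=(383,239),b1=(235,155),b2=(231,191),b3=(427,183)).items():
    print(n,np.abs(a['pixels'][v-12:v+13,u-12:u+13].astype(int)-t['pixels'][v-12:v+13,u-12:u+13]).mean().round(1))
cv2.imwrite('pics/c14.png',np.hstack([cv2.resize(i['pixels'][y:y+130,x:x+130,::-1],(400,400)) for i,x,y in((t,80,150),(s,100,270))]))"
```

```text
t 19.95 p [0.4652 0.0697 0.2525] tilt [ 4.e-04  8.e-04 -1.e+00] yaw 26.8 w 0.0854 F [-0.2 -0.3 -0.6]
424 [0.1578 0.1587 0.1594 0.1601 0.1616]
slope [-0.006  0.002]
296 [0.1564 0.1586 0.1601 0.1614 0.1637]
slope [0.008 0.013]
fish 2.9
ram 2.7
jar 2.6
b1 2.4
b2 7.1
b3 2.6
```

View pics/c14.png

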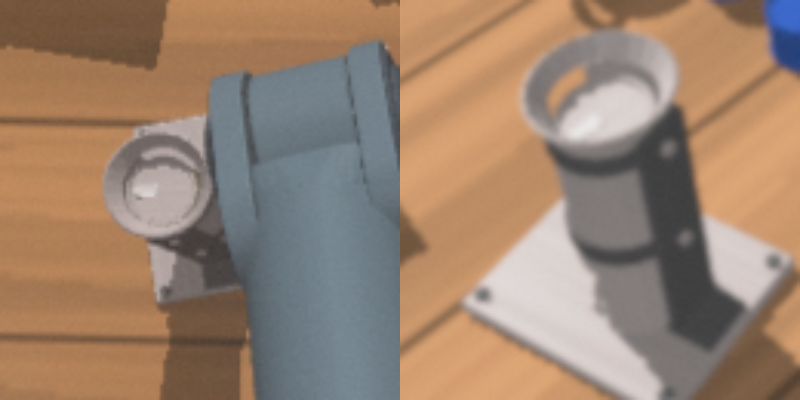

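View pics/t14.png

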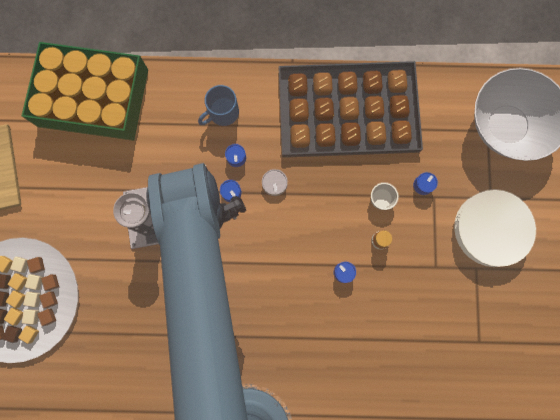

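The top lid at (131,212) lies flat at z of about 0.160; I expected 0.162, and lids read about 2 mm low throughout. The bystanders haven't moved and the gripper is clear.

```bash
python3 -c "
from bench import manip
print(manip.sign_off())"
```

```text
the job is handed in; nothing more can be done
None
```

The three steel tins are in the dispenser, lids up, loaded one after another on top of the one already there. I handed the job in at about 20 s of the 64 s allowed.

- **Stack:** the top lid reads z ≈ 0.160 m in both cameras, against 0.162 m expected for four tins. Lid heights read about 2 mm low throughout, so this fits. Its slope is about 1% or less, so it lies flat, below the end of the straight bore at 0.168 m. I didn't see the lower tins directly in the final check.
- **Other objects:** before and after pictures show the fish tin, jam jar, ramekin and blue tins b1 and b3 in place. Blue tin b2 differed slightly more (7.1 against about 2.6), probably because the gripper and its shadow are beside it in the picture. Blue tin b4 was checked only by eye and looks unmoved.
- **Forces:** the readings I took showed at most about 7 N at the wrist. The gripper ended open and clear of everything.
- **Disagreement:** the two cameras differed by about 3 mm in position. I used their mean and checked each held tin against the mouth in both views before lowering it.

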